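# Set a lever-fed slide to its mark from one side, taking up the play

### The job

Use the black-knobbed feed lever to set the slide's carriage so that its white pointer is level with the red mark flag (within 1.5 mm), taking up the play of the drive pin in its fork: first pull the carriage back until it bears lightly on the hard black buffer of the blue end stop (10 to 20 N at the buffer, felt at the lever, never rammed) and hold it there for half a second, then come up to the mark moving away from the stop, so that the pin still bears on the fork's front lug when you let go of the lever; if you run past the mark, go well back and come up again. Move the carriage only by its lever, and leave the red flag, the relay, the solder spool and the battery cell where they are.

Things in the scene. Friction and masses are not known exactly. Their poses are not given: they have to be found in the camera images.
- slide_bed: Fixed grey bed of the slide, 90 x 224 mm, 14 mm high, screwed to the bench. Origin: centre of its underside, at bench height. Its y axis is the travel: +y is forward, away from the end stop; its -x side faces the robot, its +x side carries the lever's pivot. z up. Yaw within 0.35 rad.
- carriage: Dark grey steel carriage, 62 x 70 mm (70 along the travel), top 34 mm above the bench; slides only along the bed's y, friction about 14 N, stays where left. Axes of the bed; origin at bench height, mid length (rear face at its y = -35 mm). On top two steel lugs, up to 49 mm above the bench, form the fork: inner faces at its y = +10 mm (front lug) and -10 mm (rear lug).
- lever (a joint): Angle of the feed lever about its upright pivot, rad; grows as the knob moves forward (bed +y); at -0.467 the lever lies square across the bed, pointing along the bed's -x. Range -1.30 to 0.35; stays where left: own friction about 0.12 N m (1 N at the knob); with the carriage in tow about 6 N at the knob.
- pivot (a point): Point on the lever's upright pivot axis, 60 mm above the bench, 64 mm to the bed's +x side of its middle.
- handle (a point): Middle of the lever's black knob, 87 mm above the bench: an upright round grip 24 mm across, from 63 to 106 mm above the bench, spinning freely on the lever's end 120 mm from the pivot axis (so it can be held with a constant hand direction while the lever swings). The lever bar below it has its top at 61 mm.
- pin (a point): Axis of the brass drive pin under the lever: 12 mm in diameter, 40 mm from the pivot axis, 44 mm above the bench; hangs between the carriage's lugs with 8 mm of play. In the carriage's frame its y is +4 mm when it bears on the front lug (pushing forward), -4 mm on the rear lug (pulling back). The knob moves 3 times as far as the pin.
- pointer (a point): Tip of the white pointer on the robot side of the carriage, 30 mm above the bench, 29 mm forward of the carriage's origin.
- mark (a point): Tip line of the red flag clamped on the bed's robot side, 30 mm above the bench. The pointer is on the mark when both have the same y in the bed's frame. The carriage starts 8 to 25 mm forward of the mark.
- end_stop: Blue end stop clamped on the bed behind the carriage, 38 mm high, with a hard black plastic buffer 14 mm across (it gives well under 0.5 mm). Origin: in y on the buffer's front face, where the carriage's rear face meets it; bench height; axes of the bed. 10 N at the buffer are about 3.3 N more at the knob. More than 30 N spoils it.
- relay: Loose tan relay, 22 x 28 x 37 mm, standing forward of the bed; origin at its underside.
- solder_spool: Loose white and blue spool, 52 mm across, 44 mm high, behind the end stop; origin at its underside.
- battery_cell: Loose green and tan battery cell, 14 mm across, 50 mm high, standing on end beyond the rear part of the bed; origin at its underside.
- mark_flag: The red flag's clamp, 16 x 9 mm, up to 36 mm high; origin at bench height below it. Not to be shifted.

How it is judged:
By the outcome, as a careful person would: the job done as asked, in the order asked, and still so for the second after the job is handed in, with the robot touching nothing.
It also fails if it takes over 72 s, if anything falls off the work surface, if the arm or the gripper's body presses on something with over 40 N, if the wrist force passes 120 N, or if a joint passes its speed limit or range.

### The arm

A 6-joint arm with a two-finger parallel gripper is mounted at the origin on a cart in front of the work surface, level with it; the furniture and walls round the work are solid. World frame = base frame: x ahead of the robot, y to its left, z up, the work surface at z = 0. Lengths are in m, angles in rad, forces in N, time in s.
With the tool pointing down it reaches from about 0.3 to 0.775 m from the base axis. Payload 14.6 kg.
Tool frame: the origin (TCP) lies midway between the tips of the shut fingers; the grasp point (between the pads) lies 19 mm behind it; z points along the fingers, y is the line along which they close (so a half turn about z gives the same grasp; the last joint's range is limited). The gripper opens to 94 mm and grips with 3 to 60 N. Pads are 16 mm wide; open, the fingers measure 119 mm over their backs; the gripper's body (75 mm by 177 mm) begins 78 mm behind the grasp point.
Start: joints at [-1.363, 0.3, 1.521, -0, 1.321, -0.067], TCP at [0.149, -0.529, 0.205] pointing down, gripper open.
Joint ranges: [-3.03, 3.03], [-0.79, 2.21], [0.23, 2.52], [-1.04, 4.18], [0, 3.07], [-2.55, 2.55]. Speed limits (rad/s): [2.22, 2.22, 2.57, 3.14, 3.14, 3.14].

### API

Orientations are given as [roll, pitch, yaw] about the fixed x, y, z axes, in that order (R = Rz(yaw) Ry(pitch) Rx(roll)).
In Python, from station import telemetry, optics, ctrl gives the robot as it stands.
- The arm moves only by the tool carry_out, never from a script. Its argument "plan" is a list that holds one entry, the list of rows, each a list of 7 numbers: the shift along the tool's x, y, z in mm, then the turn, a rotation vector about the tool's x, y, z in rad, then the finger opening in mm, from 0 to 94. A call has 1 to 20 rows; each row shifts and turns the commanded pose from where the row before left it, along the tool's axes as they then stand; what a row does not reach is not made up. A row lasts 1/12 s, in which the tool goes at most 41.7 mm and 7.16 degrees, less where a joint would pass 70% of its speed; a pose out of reach is approached as far as the arm can. A call with a gripper value outside its range is refused whole. The fingers move at their own pace and stop on an object; "squeeze" is the grip in N (left out, the last holds). Time passes only in rows, so rows that do not move let the fingers close. It gives the time, the measured TCP pose, the force, the opening and the grip force at its end, in the units of the state.
- telemetry.get_obs(): the state, without advancing time (a new reading comes with each control period).
- optics.camera(name): name is "scene" or "top" or "wrist"; returns a dict with "pixels" (384x512x3 uint8, red, green, blue), "intrinsics" (3x3 intrinsics, pixels), "origin" and "rotation" of the camera in the world. Camera axes: x right, y down, z forward; pixel columns grow to the right and rows downward; lengths in m; the calibration is good to about 2 mm. The wrist camera is an equidistant fisheye: a pixel r from the principal point sees the ray r / f radians off the axis. A picture is of the moment at which its call begins. There is no depth.
- ctrl.hand_in(): hands the job in; it is judged then, once.
The state is a dict: "time_s": time; "qpos": joint angles; "joint_vel": joint speeds; "tau": joint torques, N m; "ee_pos": TCP position; "eef_rot": TCP orientation; "force": force on the tool from outside, world axes, zero at the start; "moment": the same for the moment, N m; "grip_width": finger opening in m; "grip_force": force on a finger pad.
Only numpy, scipy, OpenCV 4.12 (cv2) and the standard library are available. Lean on these libraries where they do the work, as an engineer would, in place of code of your own. Each camera call takes 0.05 s, during which the arm holds its last target. There are 200 camera calls.

## Working session

There is one attempt and no reset: what is moved stays moved. The work goes in short steps, Python scripts to look and compute and a tool call to move; the robot and the scene stay as the last step left them, time stands still between calls to the robot, and variables do not carry over. Pictures are saved under pics/ and viewed, at most 10 in all, crops included, and the job is handed in when it is done.

Besides the shell and the picture viewer there is one more tool, called after ">>>" as name(argument=value, ...), one argument or row to a line, values as JSON. carry_out: Moves the arm, as the interface text tells. Its arguments: {"type":"object","properties":{"plan":{"type":"array","items":{"type":"array","items":{"type":"array","items":{"type":"number"}}}},"squeeze":{"type":"number"}},"required":["plan"]}

```bash
mkdir -p pics; ls; python3 - <<'E'
from station import telemetry, optics, ctrl
import cv2, numpy as np
s=telemetry.get_obs()
for k,v in s.items(): print(k,np.round(v,4))
for n in ["scene","top"]:
    c=optics.camera(n); cv2.imwrite(f"pics/{n}0.png",c["pixels"][:,:,::-1]); np.savez(f"{n}0.npz",**c)
    print(n,c["intrinsics"].tolist(),c["origin"],c["rotation"].tolist())
E
```

```text
pics
time_s 0.0
qpos [-1.3626  0.3005  1.5216 -0.      1.3207 -0.0666]
joint_vel [-0.0014  0.0001  0.0007  0.0009 -0.0008  0.0008]
tau [ 1.50000e-03 -5.31803e+01 -3.52739e+01  7.08000e-02  2.42000e-02
 -1.00000e-04]
ee_pos [ 0.1492 -0.5291  0.2048]
eef_rot [-3.1404e+00 -1.0000e-04  2.7470e-01]
force [ 0.5169 -0.6329  0.0536]
moment [-0.0078 -0.0289 -0.0577]
grip_force 0.0
grip_width 0.0936
scene [[452.99358669560183, 0.0, 249.09585480750238], [0.0, 452.99358669560183, 198.30747522621607], [0.0, 0.0, 1.0]] [0.14440474 0.528387   0.54253424] [-2.115611577371572, 0.01437012018765138, -2.4478883677756724]
top [[442.8918213040905, 0.0, 258.1866499442453], [0.0, 442.8918213040905, 187.38158268460256], [0.0, 0.0, 1.0]] [ 0.52474091 -0.01519787  0.97814058] [-3.0565908315691, 0.01402684022166012, -1.542797276190337]
```

View pics/scene0.png

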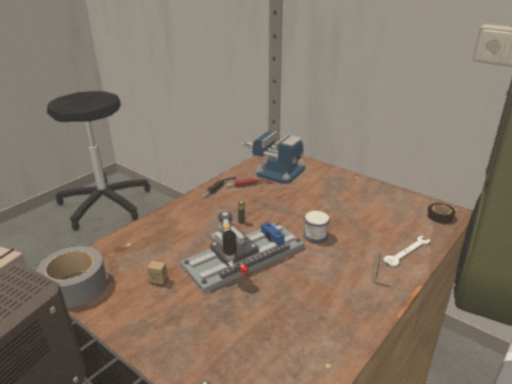

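View pics/top0.png

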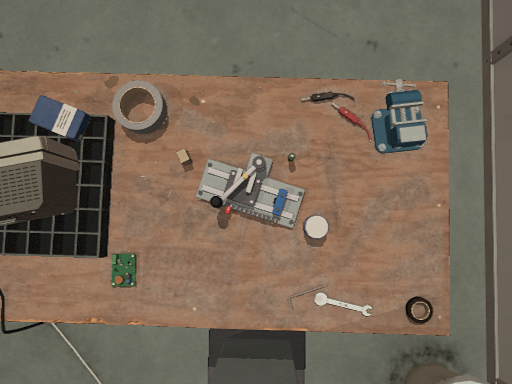

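The scene view shows the slide at about (243,255), with the knob at (229,240) and the red flag at (243,269). In the top view the bed spans (197..306, 155..228), the knob is at (216,202), the pivot at (259,161) and the flag at (228,210). The bed's +y points left and slightly up. I'll enlarge that part next.

```bash
cat > h.py <<'E'
import numpy as np, cv2
from scipy.spatial.transform import Rotation as R
def rays(c,uv):
    uv=np.atleast_2d(np.asarray(uv,float)); K=c["intrinsics"]; M=R.from_euler("xyz",c["rotation"]).as_matrix()
    d=np.c_[(uv[:,0]-K[0,2])/K[0,0],(uv[:,1]-K[1,2])/K[1,1],np.ones(len(uv))]
    return d@M.T
def fray(c,uv):   # equidistant fisheye
    uv=np.atleast_2d(np.asarray(uv,float)); K=c["intrinsics"]; M=R.from_euler("xyz",c["rotation"]).as_matrix()
    x=(uv-K[:2,2])/K[0,0]; r=np.linalg.norm(x,axis=1,keepdims=True)+1e-12
    return np.c_[x/r*np.sin(r),np.cos(r)]@M.T
def plane(c,uv,z,f=rays):
    d=f(c,uv); o=np.asarray(c["origin"]); return o+d*((z-o[2])/d[:,2])[:,None]
def proj(c,P):
    M=R.from_euler("xyz",c["rotation"]).as_matrix(); p=(np.atleast_2d(P)-c["origin"])@M; K=c["intrinsics"]
    return p[:,:2]/p[:,2:]*K[0,0]+K[:2,2]
def blobs(c,lo,hi,roi,amin=4):
    h=cv2.cvtColor(c["pixels"],cv2.COLOR_RGB2HSV); m=cv2.inRange(h,np.array(lo),np.array(hi))
    k=np.zeros_like(m); x0,y0,x1,y1=roi; k[y0:y1,x0:x1]=m[y0:y1,x0:x1]
    n,l,s,ce=cv2.connectedComponentsWithStats(k)
    return [(ce[i].round(2).tolist(),s[i].tolist()) for i in range(1,n) if s[i,4]>=amin]
E
python3 - <<'E'
from h import *
t=dict(np.load("top0.npz")); s=dict(np.load("scene0.npz"))
cv2.imwrite("pics/topc.png",cv2.resize(t["pixels"][145:240,185:320,::-1],None,fx=5.9,fy=5.9,interpolation=cv2.INTER_CUBIC))
cv2.imwrite("pics/scc.png",cv2.resize(s["pixels"][195:295,170:310,::-1],None,fx=5.7,fy=5.7,interpolation=cv2.INTER_CUBIC))
for n,c,roi in (("top",t,(185,145,320,240)),("scene",s,(170,195,310,295))):
    print(n,"red",blobs(c,(0,190,120),(4,255,255),roi),"black",blobs(c,(0,0,0),(179,255,28),roi,15),"blue",blobs(c,(105,120,60),(120,255,255),roi,15))
print(plane(t,[[216.3,202]],.106),plane(t,[[259,161]],.065))
E
```

```text
top red [] black [([216.87, 202.15], [211, 196, 11, 12, 53])] blue [([279.09, 201.75], [273, 189, 14, 26, 170])]
scene red [] black [] blue [([271.82, 230.6], [263, 224, 20, 14, 73])]
[[0.56752928 0.08094761 0.106     ]] [[ 6.57260427e-01 -3.64689416e-04  6.50000000e-02]]
```

View pics/topc.png

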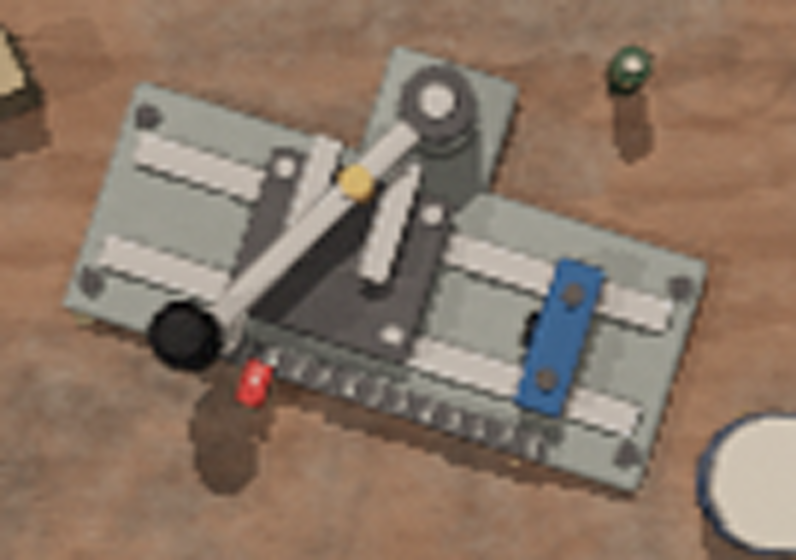

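View pics/scc.png

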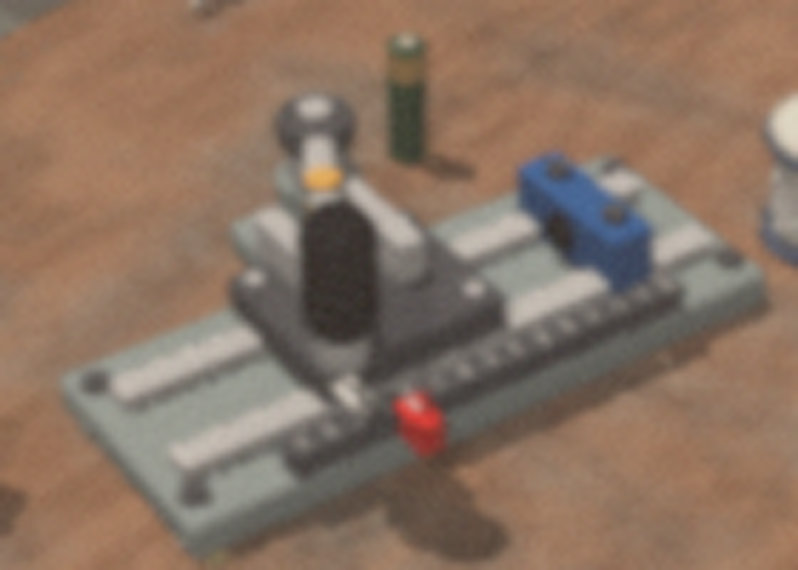

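The enlarged top crop shows the bed corners at (137,85), (66,308), (632,490) and (708,262). The pivot cap is at (437,100), the knob top at (186,335) and the red flag at (255,382). The buffer face is about (530,328). In the scene crop the pointer tip is at (348,390) and the flag top at (412,400), so the pointer is forward of the flag.

```bash
python3 - <<'E'
from h import *
t=dict(np.load("top0.npz")); s=dict(np.load("scene0.npz"))
T=lambda p:np.array(p)/5.9-0.5+0.5/5.9+[185,145]; S=lambda p:np.array(p)/5.7-.5+.5/5.7+[170,195]
cr=plane(t,T([[137,85],[66,308],[632,490],[708,262]]),.014)
LT,LB,RB,RT=cr[:,:2]; print(cr.round(4))
ey=(LT+LB-RT-RB); L=np.linalg.norm(ey)/2; ey/=2*L; yaw=np.arctan2(-ey[0],ey[1]); ex=np.array([ey[1],-ey[0]])
c=cr[:,:2].mean(0); print("yaw",yaw,"L",L,"W",(LT+RT-LB-RB)@ex/2,"c",c)
B=lambda P:np.c_[(np.atleast_2d(P)[:,:2]-c)@ex,(np.atleast_2d(P)[:,:2]-c)@ey]*1000
piv=plane(t,T([[437,100]]),.068); kn=plane(t,T([[186,335]]),.106)
print("pivot",piv,B(piv),"knob",kn,B(kn),np.linalg.norm((piv-kn)[:,:2]))
print("flag top",B(plane(t,T([[258,372]]),.036)),"flag scene",B(plane(s,S([[412,398]]),.036)),"pointer",B(plane(s,S([[348,392]]),.032)))
print("buffer",B(plane(t,T([[528,328]]),.024)),"stop",B(plane(t,T([[562,262],[522,405],[600,270],[558,415]]),.038)))
print("carriage rear top",B(plane(t,T([[450,205],[408,358]]),.034)),"front",B(plane(t,T([[275,150]]),.034)))
np.savez("bed.npz",c=c,ex=ex,ey=ey,yaw=yaw,kn=kn[0],piv=piv[0])
E
```

```text
[[ 0.6662  0.1132  0.014 ]
 [ 0.5822  0.1364  0.014 ]
 [ 0.521  -0.0744  0.014 ]
 [ 0.6057 -0.1007  0.014 ]]
yaw -0.27921539476093304 L 0.22089659637910908 W 0.08789518718080844 c [0.59376251 0.01864309]
pivot [[6.55690383e-01 2.75561534e-04 6.80000000e-02]] [[64.59164688 -0.58877001]] knob [[0.56877387 0.08136795 0.106     ]] [[-41.30795053  53.40874604]] 0.11887159658044735
flag top [[-44.90254547  32.88448656]] flag scene [[-53.47536608  36.75142176]] pointer [[-35.56151766  48.70615036]]
buffer [[  0.36077201 -55.24947989]] stop [[ 25.96120221 -59.74557502]
 [-27.54808727 -61.4340578 ]
 [ 27.32514772 -73.66752933]
 [-27.06630717 -74.82362681]]
carriage rear top [[ 33.88878635 -14.81723959]
 [-23.67820091 -17.12342076]] front [[33.89815478 52.03975202]]
```

Geometry is consistent: the lever is about 0.47 rad forward of square, and the carriage needs to go about 13 mm back. I'll move above the knob with the tool x on bed x and the tool y on bed -y.

>>> carry_out(
  plan=[
    [[0,0,0,0,0,0.111,94],[0,0,0,0,0,0.111,94],[0,0,0,0,0,0.111,94],[0,0,0,0,0,0.111,94],[0,0,0,0,0,0.11,94],[9.4,-28.1,0,0,0,0,94],[9.4,-28.1,0,0,0,0,94],[9.4,-28.1,0,0,0,0,94],[9.4,-28.1,0,0,0,0,94],[9.4,-28.1,0,0,0,0,94],[9.4,-28.1,0,0,0,0,94],[9.4,-28.1,0,0,0,0,94],[9.4,-28.1,0,0,0,0,94],[9.4,-28.1,0,0,0,0,94],[9.4,-28.1,0,0,0,0,94],[9.4,-28.1,0,0,0,0,94],[9.4,-28.1,0,0,0,0,94],[9.4,-28.1,0,0,0,0,94],[9.4,-28.1,0,0,0,0,94],[9.4,-28.1,0,0,0,0,94]],
  ],
)

```text
time_s: 1.77
ee_pos: [0.4014, -0.1616, 0.2054]
eef_rot: [-3.142, 0.0, -0.279]
force: [0.5, 0.1, 1.0]
grip_width: 0.0943
grip_force: 0.0
```

>>> carry_out(
  plan=[
    [[9.4,-28.1,0,0,0,0,94],[9.4,-28.1,0,0,0,0,60],[9.4,-28.1,0,0,0,0,60],[9.4,-28.1,0,0,0,0,60],[9.4,-28.1,0,0,0,0,60],[9.4,-28.1,0,0,0,0,60],[9.4,-28.1,0,0,0,0,60],[9.4,-28.1,0,0,0,0,60],[9.4,-28.1,0,0,0,0,60],[9.4,-28.1,0,0,0,0,60],[0,0,0,0,0,0,60],[0,0,0,0,0,0,60]],
  ],
)

```text
time_s: 2.77
ee_pos: [0.5687, 0.0821, 0.2046]
eef_rot: [3.141, 0.001, -0.277]
force: [-0.1, -0.0, -0.2]
grip_width: 0.0601
grip_force: 0.0
```

```bash
python3 - <<'E'
from h import *
from station import telemetry, optics
w=optics.camera("wrist"); np.savez("w1.npz",**w); cv2.imwrite("pics/w1.png",w["pixels"][:,:,::-1])
s=telemetry.get_obs(); b=np.load("bed.npz")
p=np.array(s["ee_pos"]); print(s["time_s"],p,s["eef_rot"],s["grip_width"],s["force"],s["qpos"])
print("bed",(p[:2]-b["c"])@b["ex"],(p[:2]-b["c"])@b["ey"])
M=R.from_euler("xyz",s["eef_rot"]).as_matrix()
print("cam in tool",M.T@(np.array(w["origin"])-p),w["intrinsics"][0],M.T@R.from_euler("xyz",w["rotation"]).as_matrix())
E
```

```text
2.8167 [0.56843918 0.08123026 0.20481731] [ 3.14101727e+00  1.08687278e-03 -2.78410439e-01] 0.0599087993050334 [-0.61676746  0.13808566  0.10151707] [ 7.82324419e-02  3.55209325e-01  1.44939758e+00 -1.64140499e-04
  1.33820512e+00  1.92747683e+00]
bed -0.04159172338327142 0.05318415180420356
cam in tool [ 0.07440953 -0.00123543 -0.17947226] [297.31863964   0.         255.93825629] [[ 1.84035249e-03 -9.65471620e-01 -2.60501754e-01]
 [ 9.99998305e-01  1.79218270e-03  4.22445652e-04]
 [ 5.90074489e-05 -2.60502090e-01  9.65473282e-01]]
```

View pics/w1.png

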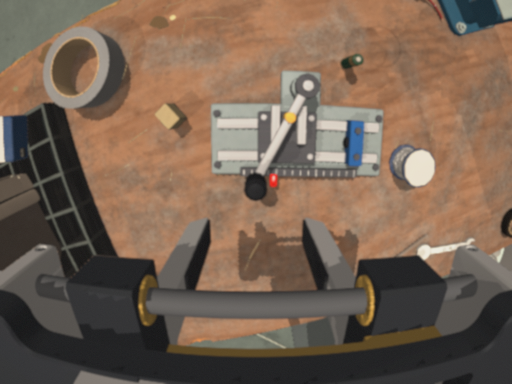

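The wrist view shows the knob at about (256,186), the flag at (273,180), the pivot at (306,86) and the blue stop at (355,143). The fingers are clear of the bed. I'll refine these with masks.

```bash
python3 - <<'E'
from h import *
w=dict(np.load("w1.npz")); b=np.load("bed.npz")
B=lambda P:np.c_[(np.atleast_2d(P)[:,:2]-b["c"])@b["ex"],(np.atleast_2d(P)[:,:2]-b["c"])@b["ey"]]*1000
roi=(205,65,390,205)
k=blobs(w,(0,0,0),(179,255,25),roi,20); r=blobs(w,(170,150,100),(179,255,255),roi)+blobs(w,(0,190,120),(4,255,255),roi); bl=blobs(w,(105,120,60),(120,255,255),roi,15); y=blobs(w,(18,140,120),(30,255,255),roi)
print("black",k,"red",r,"blue",bl,"brass",y)
for p,s in k: print("knob",B(plane(w,p,.095,fray)))
for p,s in r: print("flag",B(plane(w,p,.036,fray)))
for p,s in bl: print("stop",B(plane(w,p,.036,fray)), B(plane(w,[[s[0]-.5,p[1]]],.034,fray)))
cor=plane(w,[[213,105],[211,175],[380,180],[383,109]],.014,fray); print("corners",B(cor))
print("pivot",B(plane(w,[306.5,85],.068,fray)))
E
```

```text
black [] red [([272.86, 181.96], [270, 175, 7, 12, 50])] blue [([353.97, 142.67], [346, 121, 17, 45, 569])] brass [([289.54, 116.83], [284, 113, 12, 9, 84])]
flag [[-50.42393056  33.78346429]]
stop [[ -0.60486658 -64.84765961]] [[ -1.19533627 -54.51384358]]
corners [[  42.30561022  107.51195366]
 [ -46.63686828  111.820675  ]
 [ -51.88751671 -114.24434488]
 [  43.73527531 -111.7136986 ]]
pivot [[63.01139074  1.13050589]]
```

>>> carry_out(
  plan=[
    [[0,0,0,0,0,0,44],[0,0,22,0,0,0,44],[0,0,22,0,0,0,44],[0,0,22,0,0,0,44],[0,0,22,0,0,0,44],[0,0,22,0,0,0,44],[0,0,15,0,0,0,44],[0,0,8,0,0,0,44],[0,0,0,0,0,0,44],[0,0,0,0,0,0,44],[0,0,0,0,0,0,29],[0,0,0,0,0,0,29],[0,0,0,0,0,0,29],[0,0,0,0,0,0,29],[0,0,0,0,0,0,29]],
  ],
  squeeze=5,
)

```text
time_s: 4.07
ee_pos: [0.5688, 0.0812, 0.0728]
eef_rot: [-3.141, -0.0, -0.279]
force: [-0.3, 0.3, 0.2]
grip_width: 0.0291
grip_force: 0.0
```

```bash
cat > st.py <<'E'
from h import *
from station import telemetry
s=telemetry.get_obs(); b=np.load("bed.npz"); p=np.array(s["ee_pos"]); f=np.array(s["force"])
d=p[:2]-b["c"]; print("t",round(s["time_s"],2),"bed xy mm",(d@np.c_[b["ex"],b["ey"]]*1000).round(2),"z",p[2].round(4),"F bed x,y",(f[:2]@np.c_[b["ex"],b["ey"]]).round(2),"fz",f[2].round(2),"w",s["grip_width"],s["grip_force"])
E
python3 st.py; python3 - <<'E'
from h import *
from station import optics
w=optics.camera("wrist"); np.savez("w2.npz",**w); cv2.imwrite("pics/w2.png",cv2.resize(w["pixels"][60:384,120:420,::-1],None,fx=1.8,fy=1.8))
E
```

```text
t 4.07 bed xy mm [-41.2   53.26] z 0.0728 F bed x,y [-0.36  0.17] fz 0.15 w 0.0290713724818728 0.0
```

View pics/w2.png

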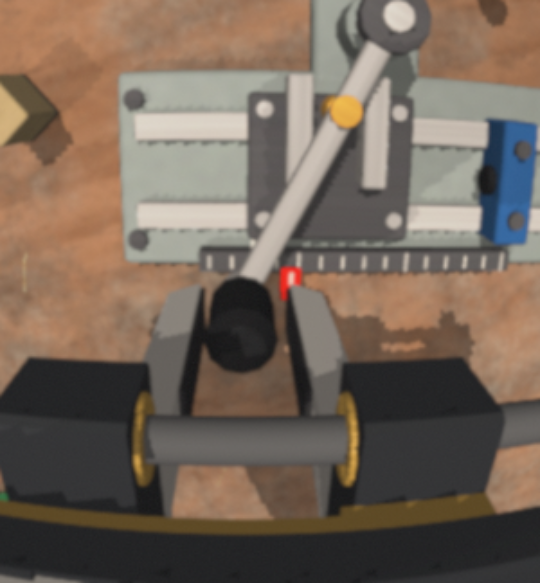

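The knob, at (243,325) in the crop, sits between the fingers with play on both sides. I'll pull it back along its arc.

>>> carry_out(
  plan=[
    [[-2.3,4.9,0,0,0,0,29],[-2,4.9,0,0,0,0,29],[-1.8,4.9,0,0,0,0,29],[-1.6,4.9,0,0,0,0,29],[-1.3,4.9,0,0,0,0,29],[-1.1,4.9,0,0,0,0,29],[-0.9,4.9,0,0,0,0,29],[-0.7,4.9,0,0,0,0,29],[-0.45,4.9,0,0,0,0,29],[-0.25,4.9,0,0,0,0,29],[-0.1,4.9,0,0,0,0,29],[0.1,4.9,0,0,0,0,29],[0.35,4.9,0,0,0,0,29],[0.55,4.9,0,0,0,0,29],[0.7,4.9,0,0,0,0,29],[1,4.9,0,0,0,0,29],[1.1,4.9,0,0,0,0,29],[1.4,4.9,0,0,0,0,29],[1.6,4.9,0,0,0,0,29],[1.8,4.9,0,0,0,0,29]],
  ],
)

```text
time_s: 5.78
ee_pos: [0.5378, -0.0118, 0.0725]
eef_rot: [-3.14, -0.0, -0.279]
force: [3.2, 7.9, -0.9]
grip_width: 0.0292
grip_force: 3.8
```

```bash
python3 st.py; python3 - <<'E'
from h import *
from station import optics
w=optics.camera("wrist"); np.savez("w3.npz",**w); cv2.imwrite("pics/w3.png",cv2.resize(w["pixels"][60:344,120:420,::-1],None,fx=2,fy=2))
E
python3 st.py
```

```text
t 5.78 bed xy mm [-45.42 -44.65] z 0.0725 F bed x,y [0.86 8.46] fz -0.92 w 0.029204254663181963 3.8439327478408813
t 5.83 bed xy mm [-45.11 -45.35] z 0.0725 F bed x,y [0.03 5.06] fz 0.27 w 0.029334207802422525 2.7803079038858414
```

View pics/w3.png

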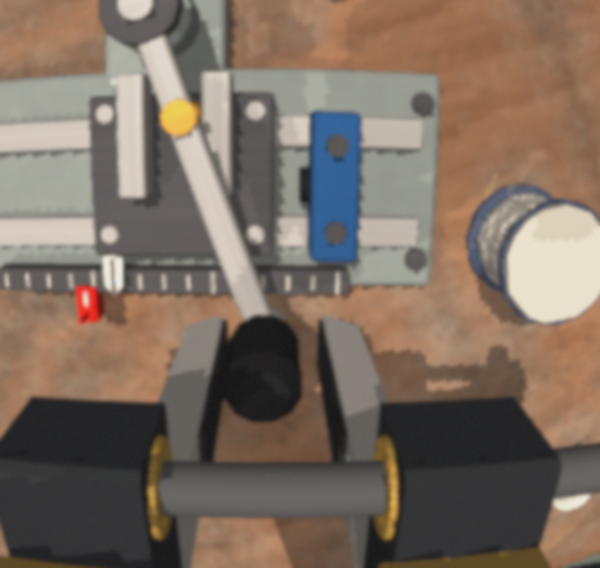

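The pointer, at (113,272), is now behind the flag at (88,303). The gap from carriage to buffer is about 10 mm, which is 30 mm at the knob. I'll go on slowly.

>>> carry_out(
  plan=[
    [[0.7,1.8,0,0,0,0,29],[0.7,1.8,0,0,0,0,29],[0.75,1.8,0,0,0,0,29],[0.8,1.8,0,0,0,0,29],[0.85,1.8,0,0,0,0,29],[0.9,1.8,0,0,0,0,29],[0.95,1.8,0,0,0,0,29],[1,1.8,0,0,0,0,29],[1,1.8,0,0,0,0,29],[1.05,1.8,0,0,0,0,29],[1.1,1.8,0,0,0,0,29],[0.7,1,0,0,0,0,29],[0.3,0.4,0,0,0,0,29],[0.3,0.4,0,0,0,0,29],[0.3,0.4,0,0,0,0,29],[0.3,0.4,0,0,0,0,29]],
  ],
)

```text
time_s: 7.17
ee_pos: [0.5429, -0.0362, 0.0725]
eef_rot: [-3.14, -0.0, -0.279]
force: [2.7, 7.4, 0.1]
grip_width: 0.0289
grip_force: 4.1
```

```bash
python3 st.py; python3 - <<'E'
from h import *
from station import optics
w=optics.camera("wrist"); np.savez("w4.npz",**w); cv2.imwrite("pics/w4.png",cv2.resize(w["pixels"][60:220,120:320,::-1],None,fx=3.5,fy=3.5,interpolation=cv2.INTER_CUBIC))
E
python3 st.py
```

```text
t 7.17 bed xy mm [-33.77 -66.74] z 0.0725 F bed x,y [0.58 7.82] fz 0.09 w 0.028880253929716465 4.083464294672012
t 7.22 bed xy mm [-33.72 -66.76] z 0.0725 F bed x,y [-0.2  8.2] fz 0.72 w 0.02916133786085812 4.010030776262283
```

View pics/w4.png

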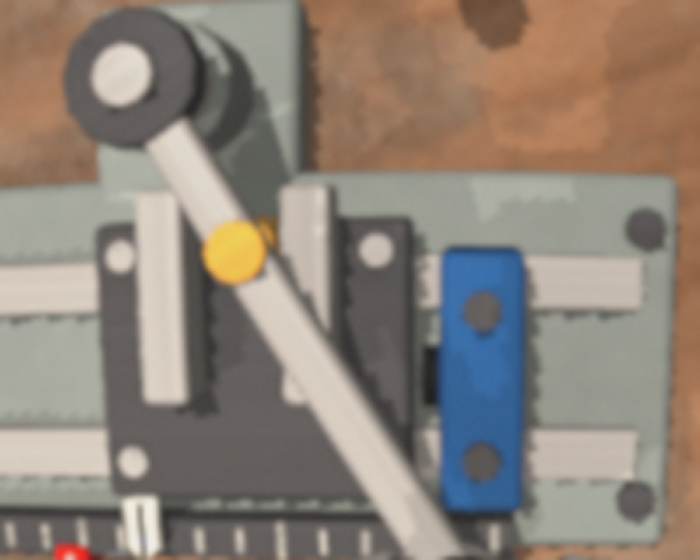

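The gap from carriage to buffer is now about 2.7 mm, with the rear edge at px 413 and the buffer at 425. That is about 8 mm at the knob. I'll creep.

>>> carry_out(
  plan=[
    [[0.3,0.4,0,0,0,0,29],[0.3,0.4,0,0,0,0,29],[0.3,0.4,0,0,0,0,29],[0.3,0.4,0,0,0,0,29],[0.3,0.4,0,0,0,0,29],[0.3,0.4,0,0,0,0,29],[0.3,0.4,0,0,0,0,29],[0.3,0.4,0,0,0,0,29]],
  ],
)

```text
time_s: 7.88
ee_pos: [0.5443, -0.0399, 0.0725]
eef_rot: [-3.14, -0.0, -0.279]
force: [1.9, 8.8, 0.4]
grip_width: 0.029
grip_force: 4.2
```

```bash
python3 st.py
```

```text
t 7.88 bed xy mm [-31.38 -69.91] z 0.0725 F bed x,y [-0.58  8.98] fz 0.45 w 0.02902581112442824 4.160042256116867
```

>>> carry_out(
  plan=[
    [[0.3,0.4,0,0,0,0,29],[0.3,0.4,0,0,0,0,29],[0.3,0.4,0,0,0,0,29],[0.3,0.4,0,0,0,0,29]],
  ],
)

```text
time_s: 8.22
ee_pos: [0.5451, -0.0418, 0.0725]
eef_rot: [-3.14, -0.0, -0.279]
force: [1.5, 8.6, 1.2]
grip_width: 0.029
grip_force: 4.3
```

```bash
python3 st.py
```

```text
t 8.22 bed xy mm [-30.16 -71.48] z 0.0725 F bed x,y [-0.97  8.71] fz 1.24 w 0.029031331509322668 4.2512065172195435
```

>>> carry_out(
  plan=[
    [[0.3,0.4,0,0,0,0,29],[0.3,0.4,0,0,0,0,29],[0.3,0.4,0,0,0,0,29]],
  ],
)

```text
time_s: 8.47
ee_pos: [0.5456, -0.0432, 0.0725]
eef_rot: [-3.14, 0.0, -0.279]
force: [1.9, 7.8, -0.0]
grip_width: 0.0294
grip_force: 4.3
```

```bash
python3 st.py
```

```text
t 8.47 bed xy mm [-29.3  -72.69] z 0.0725 F bed x,y [-0.38  8.05] fz -0.04 w 0.02941770836252264 4.27287831902504
```

>>> carry_out(
  plan=[
    [[0.25,0.3,0,0,0,0,29],[0.25,0.3,0,0,0,0,29],[0.25,0.3,0,0,0,0,29]],
  ],
)

```text
time_s: 8.72
ee_pos: [0.5461, -0.0441, 0.0725]
eef_rot: [-3.14, -0.0, -0.279]
force: [2.3, 9.7, 0.3]
grip_width: 0.0296
grip_force: 5.0
```

```bash
python3 st.py
```

```text
t 8.72 bed xy mm [-28.53 -73.41] z 0.0725 F bed x,y [-0.43  9.95] fz 0.33 w 0.02962363516780897 5.000608563423157
```

Contact seems to begin: the pad force is 5.0 against the sliding baseline of 4.27, and Fy is about twice the pad force. For 15 N at the buffer, Fy should be about 13.5 N, or a pad force of about 6.8. I'll use tiny steps.

>>> carry_out(
  plan=[
    [[0.1,0.15,0,0,0,0,29],[0.1,0.15,0,0,0,0,29]],
  ],
)

```text
time_s: 8.88
ee_pos: [0.5462, -0.0444, 0.0725]
eef_rot: [-3.14, -0.0, -0.279]
force: [2.8, 9.8, -0.3]
grip_width: 0.0301
grip_force: 5.0
```

```bash
python3 st.py
```

```text
t 8.88 bed xy mm [-28.36 -73.68] z 0.0725 F bed x,y [-0.04 10.22] fz -0.27 w 0.030143805809463006 5.000591576099396
```

>>> carry_out(
  plan=[
    [[0.0,0.15,0,0,0,0,29],[0.0,0.15,0,0,0,0,29]],
  ],
)

```text
time_s: 9.05
ee_pos: [0.5461, -0.0446, 0.0725]
eef_rot: [-3.14, -0.0, -0.279]
force: [3.4, 9.6, -0.5]
grip_width: 0.0306
grip_force: 5.0
```

```bash
python3 st.py
```

```text
t 9.05 bed xy mm [-28.36 -73.96] z 0.0725 F bed x,y [ 0.64 10.16] fz -0.48 w 0.03055868610619855 5.000296980142593
```

The pad force has saturated at the 5 N squeeze setting, so the finger is yielding. I'll back off slightly, raise the squeeze and press again.

>>> carry_out(
  plan=[
    [[0,-0.5,0,0,0,0,29],[0,-0.5,0,0,0,0,29],[0,-0.5,0,0,0,0,29],[0,-0.5,0,0,0,0,29],[0,0,0,0,0,0,29]],
  ],
)

```text
time_s: 9.47
ee_pos: [0.5466, -0.0434, 0.0725]
eef_rot: [-3.141, 0.0, -0.279]
force: [0.9, 5.4, 0.5]
grip_width: 0.0286
grip_force: 2.6
```

```bash
python3 st.py
```

```text
t 9.47 bed xy mm [-28.26 -72.62] z 0.0725 F bed x,y [-0.61  5.41] fz 0.5 w 0.02861728681763444 2.5755690783262253
```

>>> carry_out(
  plan=[
    [[0,0,0,0,0,0,29],[0,0,0,0,0,0,29]],
  ],
  squeeze=40,
)

```text
time_s: 9.63
ee_pos: [0.5467, -0.0434, 0.0725]
eef_rot: [-3.141, -0.0, -0.279]
force: [1.4, 4.9, 0.4]
grip_width: 0.029
grip_force: 2.6
```

```bash
python3 st.py
```

```text
t 9.63 bed xy mm [-28.16 -72.62] z 0.0725 F bed x,y [0.04 5.06] fz 0.4 w 0.02895849282028805 2.619490474462509
```

>>> carry_out(
  plan=[
    [[0,0.3,0,0,0,0,29],[0,0.3,0,0,0,0,29]],
  ],
)

```text
time_s: 9.8
ee_pos: [0.5467, -0.0437, 0.0725]
eef_rot: [-3.141, -0.0, -0.279]
force: [1.9, 8.2, 0.4]
grip_width: 0.0294
grip_force: 4.3
```

```bash
python3 st.py
```

```text
t 9.8 bed xy mm [-28.06 -72.95] z 0.0725 F bed x,y [-0.42  8.41] fz 0.36 w 0.02939977968449899 4.312402009963989
```

>>> carry_out(
  plan=[
    [[0,0.2,0,0,0,0,29],[0,0.2,0,0,0,0,29]],
  ],
)

```text
time_s: 9.97
ee_pos: [0.5466, -0.0439, 0.0725]
eef_rot: [-3.14, -0.0, -0.279]
force: [3.0, 8.9, 0.8]
grip_width: 0.0287
grip_force: 5.0
```

```bash
python3 st.py
```

```text
t 9.97 bed xy mm [-28.07 -73.13] z 0.0725 F bed x,y [0.42 9.43] fz 0.85 w 0.028701855242919416 4.98599499464035
```

>>> carry_out(
  plan=[
    [[0,0.2,0,0,0,0,29],[0,0.2,0,0,0,0,29]],
  ],
)

```text
time_s: 10.13
ee_pos: [0.5466, -0.0441, 0.0725]
eef_rot: [-3.14, -0.0, -0.279]
force: [3.2, 10.7, -0.0]
grip_width: 0.0291
grip_force: 5.7
```

```bash
python3 st.py
```

```text
t 10.13 bed xy mm [-28.06 -73.32] z 0.0725 F bed x,y [ 0.17 11.13] fz -0.04 w 0.02906837658762226 5.731631219387054
```

>>> carry_out(
  plan=[
    [[0,0.2,0,0,0,0,29],[0,0.2,0,0,0,0,29],[0,0.2,0,0,0,0,29],[0,0,0,0,0,0,29]],
  ],
)

```text
time_s: 10.47
ee_pos: [0.5465, -0.0444, 0.0725]
eef_rot: [-3.139, -0.0, -0.279]
force: [4.0, 11.4, -0.4]
grip_width: 0.0291
grip_force: 6.5
```

```bash
python3 st.py
```

```text
t 10.47 bed xy mm [-28.1  -73.62] z 0.0725 F bed x,y [ 0.72 12.11] fz -0.37 w 0.029119824330634224 6.545852422714233
```

>>> carry_out(
  plan=[
    [[0,0.15,0,0,0,0,29],[0,0.15,0,0,0,0,29],[0,0,0,0,0,0,29],[0,0,0,0,0,0,29],[0,0,0,0,0,0,29],[0,0,0,0,0,0,29]],
  ],
)

```text
time_s: 10.97
ee_pos: [0.5464, -0.0445, 0.0725]
eef_rot: [-3.139, -0.0, -0.279]
force: [4.7, 13.8, -0.3]
grip_width: 0.0292
grip_force: 7.1
```

```bash
python3 st.py
```

```text
t 10.97 bed xy mm [-28.09 -73.76] z 0.0725 F bed x,y [ 0.76 14.54] fz -0.34 w 0.029203308825529194 7.12238609790802
```

>>> carry_out(
  plan=[
    [[0,0,0,0,0,0,29],[0,0,0,0,0,0,29],[0,0,0,0,0,0,29],[0,0,0,0,0,0,29],[0,0,0,0,0,0,29],[0,0,0,0,0,0,29]],
  ],
)

```text
time_s: 11.47
ee_pos: [0.5464, -0.0445, 0.0725]
eef_rot: [-3.139, -0.0, -0.279]
force: [4.4, 12.1, -0.4]
grip_width: 0.0292
grip_force: 7.1
```

```bash
python3 st.py
```

```text
t 11.47 bed xy mm [-28.11 -73.77] z 0.0725 F bed x,y [ 0.93 12.85] fz -0.37 w 0.029183319653805637 7.121598869562149
```

The buffer has been held for over half a second at about 5.7 N above sliding at the knob, roughly 15 N at the buffer. Now I'll come forward until the pointer is about 4 mm short of the mark.

>>> carry_out(
  plan=[
    [[-1.5,-4.25,0,0,0,0,29],[-2,-4.25,0,0,0,0,29],[-2.5,-4.25,0,0,0,0,29],[-2.3,-4.25,0,0,0,0,29],[-2.1,-4.25,0,0,0,0,29],[-1.9,-4.25,0,0,0,0,29],[-1.7,-4.25,0,0,0,0,29],[-1.5,-4.25,0,0,0,0,29],[-1.35,-4.25,0,0,0,0,29],[-1.15,-4.25,0,0,0,0,29],[-1,-4.25,0,0,0,0,29],[-0.85,-4.25,0,0,0,0,29],[-0.7,-4.25,0,0,0,0,29],[-0.5,-4.25,0,0,0,0,29],[-0.37,-4.25,0,0,0,0,29],[-0.2,-4.25,0,0,0,0,29],[-0.1,-4.25,0,0,0,0,29],[0.1,-4.25,0,0,0,0,29],[0.2,-4,0,0,0,0,29],[0.2,-2,0,0,0,0,29]],
  ],
)

```text
time_s: 13.13
ee_pos: [0.5483, 0.0395, 0.0723]
eef_rot: [3.141, 0.0, -0.279]
force: [-2.3, -6.6, 0.5]
grip_width: 0.0294
grip_force: 3.2
```

```bash
python3 st.py; python3 - <<'E'
from h import *
from station import optics
w=optics.camera("wrist"); np.savez("w5.npz",**w); cv2.imwrite("pics/w5.png",cv2.resize(w["pixels"][130:250,150:310,::-1],None,fx=4.8,fy=4.8,interpolation=cv2.INTER_CUBIC))
E
python3 st.py
```

```text
t 13.13 bed xy mm [-49.41   7.48] z 0.0723 F bed x,y [-0.38 -7.01] fz 0.52 w 0.029424059897310596 3.156527727842331
t 13.18 bed xy mm [-49.38   7.66] z 0.0724 F bed x,y [ 0.31 -4.18] fz 0.4 w 0.02899661010217297 2.28260301053524
```

View pics/w5.png

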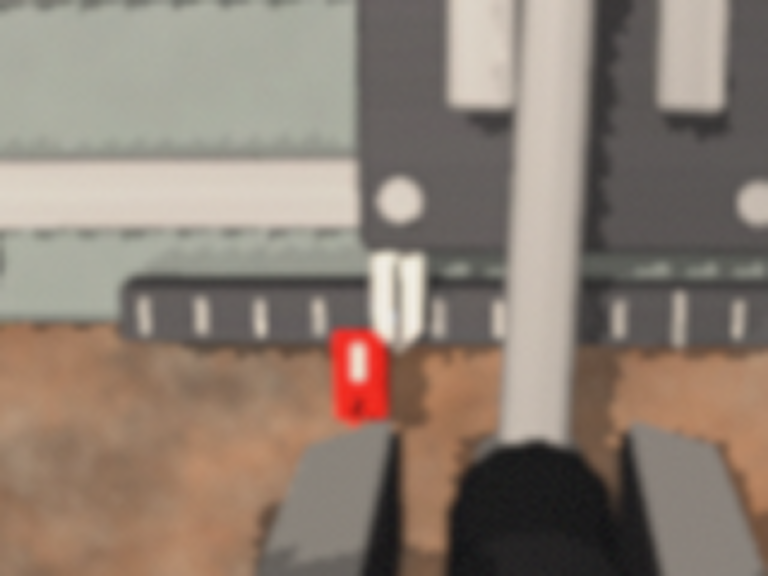

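In the crop the pointer tip is at (401,340) and the flag's line at (358,362). The pointer is still behind the mark, as intended.

```bash
python3 - <<'E'
from h import *
w=dict(np.load("w5.npz")); b=np.load("bed.npz")
B=lambda P:np.c_[(np.atleast_2d(P)[:,:2]-b["c"])@b["ex"],(np.atleast_2d(P)[:,:2]-b["c"])@b["ey"]]*1000
T=lambda p:np.array(p)/4.8-.5+.5/4.8+[150,130]
print(B(plane(w,T([[401,342],[399,290]]),.031,fray)),B(plane(w,T([[358,362],[361,375]]),.036,fray)))
print(blobs(w,(170,150,100),(179,255,255),(150,130,310,250))+blobs(w,(0,190,120),(4,255,255),(150,130,310,250)))
print("scale ticks",B(plane(w,T([[144,318],[202,318],[260,318],[679,318],[738,318]]),.02,fray)))
E
```

```text
[[-42.94026656  25.39552368]
 [-34.20402503  25.54563564]] [[-44.76453765  31.96530863]
 [-46.94959647  31.5482923 ]]
[([224.86, 208.7], [219, 199, 12, 19, 145])]
scale ticks [[-42.18826423  71.02162131]
 [-42.15084053  60.63780997]
 [-42.11896091  50.43767471]
 [-42.03875693 -21.03981718]
 [-42.04795781 -31.22467174]]
```

>>> carry_out(
  plan=[
    [[-0.1,-2,0,0,0,0,29],[0,-2,0,0,0,0,29],[0,-2,0,0,0,0,29],[0.1,-1.5,0,0,0,0,29],[0.1,-1.5,0,0,0,0,29],[0.1,-1,0,0,0,0,29],[0,0,0,0,0,0,29],[0,0,0,0,0,0,29],[0,0,0,0,0,0,29]],
  ],
)

```text
time_s: 13.93
ee_pos: [0.5513, 0.0488, 0.0724]
eef_rot: [3.141, 0.0, -0.279]
force: [-1.2, -4.1, 0.6]
grip_width: 0.0292
grip_force: 2.5
```

```bash
python3 st.py
```

```text
t 13.93 bed xy mm [-49.13  17.25] z 0.0724 F bed x,y [-0.04 -4.25] fz 0.62 w 0.029167720900597334 2.5108011066913605
```

>>> carry_out(
  plan=[
    [[0,1.5,0,0,0,0,29],[0,1,0,0,0,0,36],[0,0,0,0,0,0,36],[0,0,-15,0,0,0,36],[0,0,-20,0,0,0,36],[0,0,-15,0,0,0,36],[-20,-4,0,0,0,0,36],[-20,-4,0,0,0,0,36],[-20,-5,0,0,0,0,36],[-20,-4,0,0,0,0,36],[0,0,20,0,0,0,36],[0,0,20,0,0,0,36],[0,0,15,0,0,0,36],[0,0,0,0,0,0,36],[0,0,0,0,0,0,36]],
  ],
)

```text
time_s: 15.18
ee_pos: [0.4784, 0.0851, 0.0675]
eef_rot: [3.141, 0.001, -0.279]
force: [-0.2, 0.2, 0.4]
grip_width: 0.0359
grip_force: 0.0
```

```bash
python3 st.py; python3 - <<'E'
from h import *
from station import optics
w=optics.camera("wrist"); np.savez("w6.npz",**w); cv2.imwrite("pics/w6.png",cv2.resize(w["pixels"][60:180,180:340,::-1],None,fx=4.8,fy=4.8,interpolation=cv2.INTER_CUBIC))
E
```

```text
t 15.18 bed xy mm [-129.21   32.1 ] z 0.0675 F bed x,y [-0.22  0.14] fz 0.43 w 0.035945087650735535 0.0
```

View pics/w6.png

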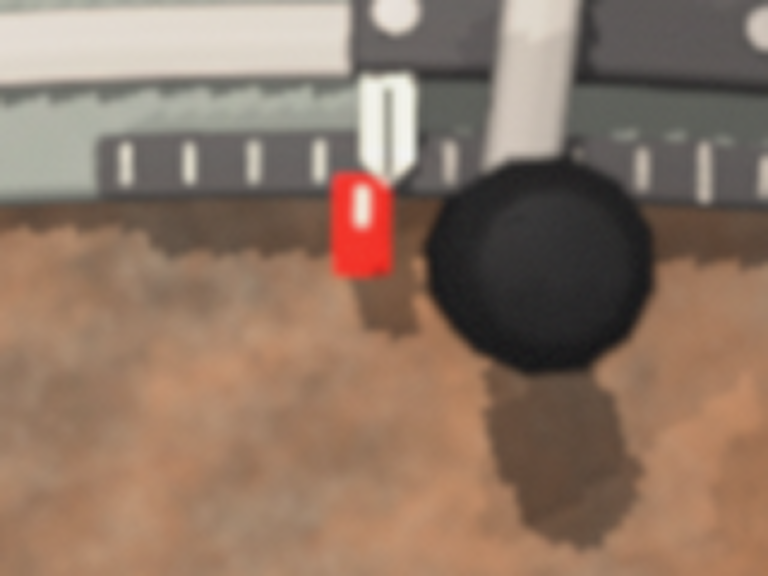

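In the crop the pointer's centre line is at x=388 and the flag's line at x=362. Ticks are 64 px per 10 mm.

```bash
python3 - <<'E'
from h import *
w=dict(np.load("w6.npz")); b=np.load("bed.npz")
B=lambda P:np.c_[(np.atleast_2d(P)[:,:2]-b["c"])@b["ex"],(np.atleast_2d(P)[:,:2]-b["c"])@b["ey"]]*1000
T=lambda p:np.array(p)/4.8-.5+.5/4.8+[180,60]
print(B(plane(w,T([[388,183],[388,110]]),.031,fray)),B(plane(w,T([[361.5,205],[362,220]]),.036,fray)))
h=cv2.cvtColor(w["pixels"],cv2.COLOR_RGB2HSV)
big=cv2.resize(w["pixels"][60:180,180:340],None,fx=4.8,fy=4.8,interpolation=cv2.INTER_CUBIC).astype(float)
lum=big.mean(2)
for y in (100,120,140,160,170): # pointer edges by half level
    r=lum[y,330:450]; i=np.where(r>170)[0]; print(y,330+i.min(),330+i.max())
red=big[...,0]-big[...,1]
for y in (240,255,265):
    i=np.where(red[y,300:420]>110)[0]; print("red",y,300+i.min(),300+i.max())
print("knob",B(plane(w,T([[542,262]]),.106,fray)))
t=T([[125,163],[188,163],[253,163],[319,163],[450,163],[642,163],[704,163]]);print(B(plane(w,t,.02,fray))[:,1].round(2))
E
```

```text
[[-44.2459811   29.14259158]
 [-33.12518368  29.15868926]] [[-47.75713161  33.07768035]
 [-49.97822447  33.00329971]]
100 355 415
120 358 414
140 360 414
160 361 449
170 369 404
red 240 332 390
red 255 332 391
red 265 332 390
knob [[-55.5114183   15.10487285]]
[ 70.54  60.46  50.17  39.79  19.26 -11.33 -21.49]
```

Remaining distance is about 3.2 to 3.9 mm. I'll return to the knob and push about 3.2 mm more.

>>> carry_out(
  plan=[
    [[0,0,-20,0,0,0,38],[0,0,-20,0,0,0,38],[0,0,-15,0,0,0,38],[20,4.3,0,0,0,0,38],[20,4.3,0,0,0,0,38],[20,4.3,0,0,0,0,38],[17,4.4,0,0,0,0,38],[0,0,0,0,0,0,38],[0,0,15,0,0,0,38],[0,0,20,0,0,0,38],[0,0,15,0,0,0,38],[0,0,0,0,0,0,38],[0,0,0,0,0,0,29],[0,0,0,0,0,0,29],[0,0,0,0,0,0,29]],
  ],
)

```text
time_s: 16.48
ee_pos: [0.5484, 0.0473, 0.074]
eef_rot: [-3.141, -0.002, -0.279]
force: [-0.4, 0.3, 0.9]
grip_width: 0.0292
grip_force: 0.0
```

```bash
python3 st.py
```

```text
t 16.48 bed xy mm [-51.54  15.02] z 0.074 F bed x,y [-0.5   0.13] fz 0.9 w 0.02922656550890641 0.0
```

>>> carry_out(
  plan=[
    [[0,-1.2,0,0,0,0,29],[0.1,-1.2,0,0,0,0,29],[0.1,-1.2,0,0,0,0,29],[0.1,-1.2,0,0,0,0,29],[0.2,-1.2,0,0,0,0,29],[0.2,-1.2,0,0,0,0,29],[0.2,-1.2,0,0,0,0,29],[0.2,-1.2,0,0,0,0,29],[0.2,-1.2,0,0,0,0,29],[0.2,-0.8,0,0,0,0,29],[0,-0.4,0,0,0,0,29],[0,0,0,0,0,0,29],[0,0,0,0,0,0,29],[0,0,0,0,0,0,29]],
  ],
)

```text
time_s: 17.65
ee_pos: [0.5529, 0.0577, 0.0732]
eef_rot: [3.141, -0.001, -0.279]
force: [-1.3, -5.3, 5.7]
grip_width: 0.029
grip_force: 3.0
```

```bash
python3 st.py
```

```text
t 17.65 bed xy mm [-50.03  26.28] z 0.0732 F bed x,y [ 0.2  -5.46] fz 5.65 w 0.02900757238968301 3.0215051025152206
```

>>> carry_out(
  plan=[
    [[0,1.5,0,0,0,0,29],[0,1,0,0,0,0,36],[0,0,0,0,0,0,36],[0,0,-15,0,0,0,36],[0,0,-20,0,0,0,36],[0,0,-15,0,0,0,36],[-20,-2,0,0,0,0,36],[-20,-2,0,0,0,0,36],[-20,-2,0,0,0,0,36],[-20,-2,0,0,0,0,36],[0,0,20,0,0,0,36],[0,0,20,0,0,0,36],[0,0,15,0,0,0,36],[0,0,0,0,0,0,36],[0,0,0,0,0,0,36]],
  ],
)

```text
time_s: 18.9
ee_pos: [0.4769, 0.0857, 0.0673]
eef_rot: [3.141, 0.001, -0.279]
force: [0.2, -0.2, 0.1]
grip_width: 0.0362
grip_force: 0.0
```

```bash
python3 st.py; python3 - <<'E'
from h import *
from station import optics
w=optics.camera("wrist"); np.savez("w7.npz",**w)
b=np.load("bed.npz"); B=lambda P:np.c_[(np.atleast_2d(P)[:,:2]-b["c"])@b["ex"],(np.atleast_2d(P)[:,:2]-b["c"])@b["ey"]]*1000
T=lambda p:np.array(p)/4.8-.5+.5/4.8+[180,60]
big=cv2.resize(w["pixels"][60:180,180:340],None,fx=4.8,fy=4.8,interpolation=cv2.INTER_CUBIC); cv2.imwrite("pics/w7.png",big[:,:,::-1]); big=big.astype(float)
lum=big.mean(2); P=[];F=[]
for y in (105,120,135):
    i=np.where(lum[y,320:440]>170)[0]; P.append([320+i.mean()*0+(i.min()+i.max())/2,y]); print(y,320+i.min(),320+i.max())
red=big[...,0]-big[...,1]
for y in (245,255,265):
    i=np.where(red[y,300:420]>110)[0]; F.append([300+(i.min()+i.max())/2,y]); print("red",y,300+i.min(),300+i.max())
print(B(plane(w,T(P),.031,fray)),B(plane(w,T(F),.036,fray)))
E
```

```text
t 18.9 bed xy mm [-130.8    32.26] z 0.0673 F bed x,y [ 0.26 -0.12] fz 0.08 w 0.03617106345136395 0.0
105 338 439
120 340 439
135 341 395
red 245 333 352
red 255 333 352
red 265 339 346
[[-33.96957483  29.23608622]
 [-36.26133889  29.08439365]
 [-38.55864223  32.28202543]] [[-55.27007743  35.99866556]
 [-56.74884959  35.99951087]
 [-58.22766955  36.00047113]]
```

View pics/w7.png

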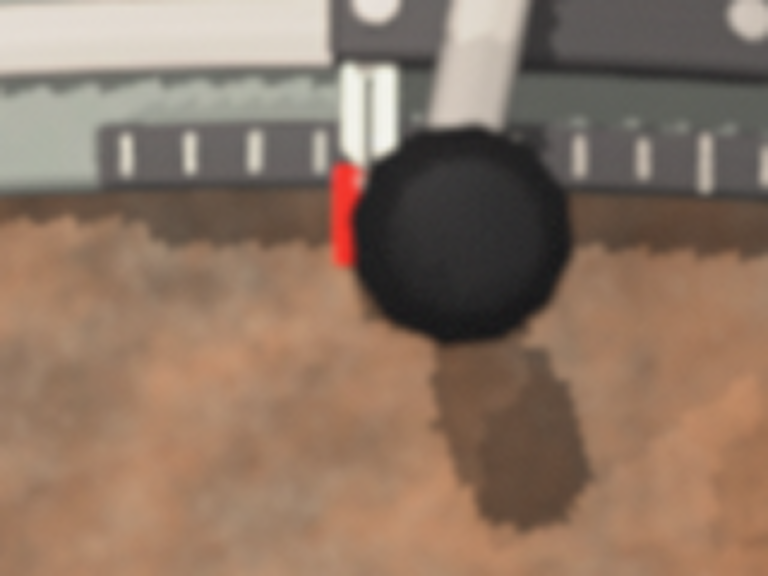

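Measured: the pointer's centre is at 368 and the flag's at 362, so 0.85 mm is left, and the pointer is still behind the mark. I'm now one picture over the 10-view limit, so I'll view no more and check by numbers only. Next is a last nudge of about 0.75 mm.

>>> carry_out(
  plan=[
    [[0,0,-20,0,0,0,38],[0,0,-20,0,0,0,38],[0,0,-15,0,0,0,38],[20,2,0,0,0,0,38],[20,2,0,0,0,0,38],[20,2,0,0,0,0,38],[20,2.3,0,0,0,0,38],[0,0,0,0,0,0,38],[0,0,15,0,0,0,38],[0,0,20,0,0,0,38],[0,0,15,0,0,0,38],[0,0,0,0,0,0,38],[0,0,0,0,0,0,29],[0,0,0,0,0,0,29],[0,0,0,0,0,0,29]],
  ],
)

```text
time_s: 20.2
ee_pos: [0.5524, 0.0557, 0.074]
eef_rot: [-3.141, -0.002, -0.279]
force: [-0.2, 0.2, -0.0]
grip_width: 0.029
grip_force: 0.0
```

```bash
python3 st.py
```

```text
t 20.2 bed xy mm [-49.97  24.18] z 0.074 F bed x,y [-0.26  0.1 ] fz -0.04 w 0.029003315786740824 0.0
```

>>> carry_out(
  plan=[
    [[0,-0.8,0,0,0,0,29],[0,-0.8,0,0,0,0,29],[0.1,-0.6,0,0,0,0,29],[0.1,-0.6,0,0,0,0,29],[0.1,-0.6,0,0,0,0,29],[0.1,-0.6,0,0,0,0,29],[0.1,-0.4,0,0,0,0,29],[0,0,0,0,0,0,29],[0,0,0,0,0,0,29],[0,0,0,0,0,0,29]],
  ],
)

```text
time_s: 21.03
ee_pos: [0.5537, 0.0591, 0.073]
eef_rot: [3.141, -0.001, -0.279]
force: [-2.0, -5.9, 6.4]
grip_width: 0.0285
grip_force: 3.1
```

```bash
python3 st.py
```

```text
t 21.03 bed xy mm [-49.66  27.8 ] z 0.073 F bed x,y [-0.25 -6.22] fz 6.39 w 0.028520918761866125 3.1044738739728928
```

>>> carry_out(
  plan=[
    [[0,-0.4,0,0,0,0,29],[0.1,-0.4,0,0,0,0,29],[0,0,0,0,0,0,29],[0,0,0,0,0,0,29]],
  ],
)

```text
time_s: 21.37
ee_pos: [0.554, 0.0598, 0.073]
eef_rot: [3.141, -0.001, -0.279]
force: [-1.8, -5.6, 5.2]
grip_width: 0.0293
grip_force: 3.2
```

```bash
python3 st.py
```

```text
t 21.37 bed xy mm [-49.53  28.6 ] z 0.073 F bed x,y [-0.18 -5.9 ] fz 5.16 w 0.02931549125251568 3.230755627155304
```

>>> carry_out(
  plan=[
    [[0,1.5,0,0,0,0,29],[0,1,0,0,0,0,38],[0,0,0,0,0,0,38],[0,0,-15,0,0,0,38],[0,0,-20,0,0,0,38],[0,0,-15,0,0,0,38],[-20,-2,0,0,0,0,38],[-20,-2,0,0,0,0,38],[-20,-2,0,0,0,0,38],[-20,0,0,0,0,0,38],[0,0,20,0,0,0,38],[0,0,20,0,0,0,38],[0,0,15,0,0,0,38],[0,0,0,0,0,0,38],[0,0,0,0,0,0,38]],
  ],
)

```text
time_s: 22.62
ee_pos: [0.4776, 0.0859, 0.0673]
eef_rot: [3.141, 0.001, -0.279]
force: [0.3, 0.5, 0.3]
grip_width: 0.0383
grip_force: 0.0
```

```bash
python3 st.py; python3 - <<'E'
from h import *
from station import optics
w=optics.camera("wrist"); np.savez("w8.npz",**w)
big=cv2.resize(w["pixels"][60:180,180:340],None,fx=4.8,fy=4.8,interpolation=cv2.INTER_CUBIC).astype(float)
lum=big.mean(2); red=big[...,0]-big[...,1]
for y in (85,95,105,115,125,135):
    r=lum[y,310:440]; i=np.where(r>170)[0]; print(y,(310+i[[0,-1]]) if len(i) else None, np.split(310+i,np.where(np.diff(i)>3)[0]+1)[0][[0,-1]])
for y in range(170,275,15):
    i=np.where(red[y,300:420]>110)[0]; print("red",y,(300+i[[0,-1]]) if len(i) else None)
E
```

```text
t 22.62 bed xy mm [-130.19   32.66] z 0.0673 F bed x,y [0.19 0.54] fz 0.34 w 0.03827565592591969 0.0
85 [336 439] [336 394]
95 [310 439] [310 311]
105 [333 439] [333 394]
115 [334 439] [334 394]
125 [336 393] [336 393]
135 [337 390] [337 390]
red 170 None
red 185 None
red 200 None
red 215 None
red 230 None
red 245 None
red 260 None
```

The knob now hides the flag from this spot. I'll compare the pointer with the scale ticks instead, since the flag's position against them is known from w6.

```bash
python3 - <<'E'
from h import *
for n in ("w6","w7","w8"):
    w=dict(np.load(n+".npz")); big=cv2.resize(w["pixels"][60:180,180:340],None,fx=4.8,fy=4.8,interpolation=cv2.INTER_CUBIC).astype(float); lum=big.mean(2)
    y={"w6":163,"w7":153,"w8":153}[n]; r=lum[y-8:y+8,100:300].mean(0); m=(r>130)
    sp=np.split(np.where(m)[0],np.where(np.diff(np.where(m)[0])>3)[0]+1); print(n,"ticks",[round(100+(i*(r[i]-130)).sum()/(r[i]-130).sum(),1) for i in sp if len(i)>4])
    for yy in ({"w6":range(110,141,10)}.get(n,range(100,131,10))):
        q=lum[yy,320:425]; i=np.where(q>170)[0]; e=[j for j in i if j<100]; print("  ptr",yy,320+min(e),320+max(e),[320+np.argmin(q[min(e)+8:max(e)-8])+min(e)+8])
E
```

```text
w6 ticks [np.float64(125.4), np.float64(189.1), np.float64(253.6)]
  ptr 110 357 414 [np.int64(387)]
  ptr 120 358 414 [np.int64(387)]
  ptr 130 359 414 [np.int64(387)]
  ptr 140 360 414 [np.int64(387)]
w7 ticks [np.float64(126.2), np.float64(189.5), np.float64(254.5)]
  ptr 100 337 396 [np.int64(368)]
  ptr 110 338 396 [np.int64(368)]
  ptr 120 340 396 [np.int64(368)]
  ptr 130 341 395 [np.int64(368)]
w8 ticks [np.float64(128.7), np.float64(192.6), np.float64(256.9)]
  ptr 100 330 394 [np.int64(366)]
  ptr 110 333 394 [np.int64(366)]
  ptr 120 334 394 [np.int64(366)]
  ptr 130 337 392 [np.int64(366)]
```

The pointer is at 365–366 and the mark at 364.7, so they agree to about 0.2 mm. This matches the 3.8 mm pushed since w6. The tool is clear of everything, so I'm handing in.

```bash
python3 -c "
from station import ctrl
print(ctrl.hand_in())"
```

```text
the job is handed in; nothing more can be done
None
```

The job is handed in: the carriage was held on the buffer at about 15 N for over half a second, then brought forward to about 0.2 mm from the mark (measured against the scale ticks), with the pin not checked after release and 11 pictures viewed against the limit of 10.

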